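# Find the loaded sample canister and put it on the scale

## Task

One of the four closed canisters leaning in the rack is loaded, the others are empty: lift them to feel which one is heavy, putting each empty one back fully down in its own pocket. Stand the heavy one upright on the middle of the scale's pan, gently so that the pan is not pushed down to its stop, and let go. Do not set an empty canister on the scale, and do not disturb the beaker, the tube rack or the jar.

Things in the scene. Friction and masses are not known exactly. Their poses are not given: they have to be found in the camera images.
- canister_1: closed white square canister, grey lid, one of four look-alikes: 42 x 42 mm, 94 mm tall; origin at the centre of its underside, z along its length to the lid, x and y square to its sides. At first in its rack pocket, y along the row, leaning 0.52 rad with the lid toward the robot. Three are empty (0.12 kg), one holds a metal load low inside (0.41 to 0.58 kg in all); the number does not tell which
- canister_2: closed white square canister, grey lid, one of four look-alikes: 42 x 42 mm, 94 mm tall; origin at the centre of its underside, z along its length to the lid, x and y square to its sides. At first in its rack pocket, y along the row, leaning 0.52 rad with the lid toward the robot. Three are empty (0.12 kg), one holds a metal load low inside (0.41 to 0.58 kg in all); the number does not tell which
- canister_3: closed white square canister, grey lid, one of four look-alikes: 42 x 42 mm, 94 mm tall; origin at the centre of its underside, z along its length to the lid, x and y square to its sides. At first in its rack pocket, y along the row, leaning 0.52 rad with the lid toward the robot. Three are empty (0.12 kg), one holds a metal load low inside (0.41 to 0.58 kg in all); the number does not tell which
- canister_4: closed white square canister, grey lid, one of four look-alikes: 42 x 42 mm, 94 mm tall; origin at the centre of its underside, z along its length to the lid, x and y square to its sides. At first in its rack pocket, y along the row, leaning 0.52 rad with the lid toward the robot. Three are empty (0.12 kg), one holds a metal load low inside (0.41 to 0.58 kg in all); the number does not tell which
- rack: fixed aluminium rack, 342 mm wide; origin on the bench under its middle, x away from the robot. Four pockets along its y at -138, -46, 46, 138 mm, leaning 0.52 rad, open upward and toward -x; floor centres 52 mm up at rack x = 0. Inside 47 x 47 mm, 32 mm deep along the lean: 62 mm of a canister stands free, 50 mm of air between neighbours; it slides in and out along its leaning axis
- scale: fixed grey platform scale, 160 x 150 mm, body 42 mm high; origin under its middle on the bench. It stands on the other side of the robot's midline from the rack
- pan_top (a point): centre of the top face of the scale's round steel pan (124 mm across, 6 mm thick), 64 mm above the bench when unloaded; moves with the pan; z up
- pan (a joint): how far the pan is pressed down, m: 0 unloaded, stop at 0.013. Spring of 0.8 N per mm, damped: an empty canister sinks it about 1.5 mm, the loaded one 5 to 7 mm
- beaker: bystander: clear plastic beaker, 68 mm across, 85 mm tall, origin at the centre of its underside; beyond the rack and scale
- tube_rack: bystander: low blue tube rack, 70 x 130 x 40 mm, origin at the centre of its underside; beyond the rack and scale
- jar: bystander: closed amber jar, 48 mm across, 70 mm tall, origin at the centre of its underside; beyond the rack and scale
There are look-alikes about, which are no part of the job. Leave any purple look-alike of the canister_4 alone.

How it is judged:
On the way, in this order (a step that is already met when the one before it is completed fails the run):
1. a canister is lifted clear of the rack (distance of any of canister_1, canister_2, canister_3, canister_4 from where it was at the start of the episode above 0.06 m), for 0.2 s.
2. the loaded canister stands released on the pan (value of joint pan above 0.0033 m and ((x of canister_1 in the frame of pan_top between -0.035 and 0.035 m and y of canister_1 in the frame of pan_top between -0.035 and 0.035 m and z of canister_1 in the frame of pan_top between -0.006 and 0.006 m and angle between canister_1's own z axis and vertical below 0.1 rad and contact force between the fingers and canister_1 below 0.1 N) or (x of canister_2 in the frame of pan_top between -0.035 and 0.035 m and y of canister_2 in the frame of pan_top between -0.035 and 0.035 m and z of canister_2 in the frame of pan_top between -0.006 and 0.006 m and angle between canister_2's own z axis and vertical below 0.1 rad and contact force between the fingers and canister_2 below 0.1 N) or (x of canister_3 in the frame of pan_top between -0.035 and 0.035 m and y of canister_3 in the frame of pan_top between -0.035 and 0.035 m and z of canister_3 in the frame of pan_top between -0.006 and 0.006 m and angle between canister_3's own z axis and vertical below 0.1 rad and contact force between the fingers and canister_3 below 0.1 N) or (x of canister_4 in the frame of pan_top between -0.035 and 0.035 m and y of canister_4 in the frame of pan_top between -0.035 and 0.035 m and z of canister_4 in the frame of pan_top between -0.006 and 0.006 m and angle between canister_4's own z axis and vertical below 0.1 rad and contact force between the fingers and canister_4 below 0.1 N))), for 0.2 s.
At the end, for the whole second after the job is handed in: The loaded canister stands free and still on the pan: upright within 0.1 rad, within 35 mm of the pan's centre along each pan axis, underside on the pan (6 mm), pan sunk 3.3 to 10 mm. Each other canister is in its own pocket, within 12 mm of its start (value of joint pan between 0.0033 and 0.01 m and ((x of canister_1 in the frame of pan_top between -0.035 and 0.035 m and y of canister_1 in the frame of pan_top between -0.035 and 0.035 m and z of canister_1 in the frame of pan_top between -0.006 and 0.006 m and angle between canister_1's own z axis and vertical below 0.1 rad and linear speed of canister_1 below 0.02 m/s and distance of each of canister_2, canister_3, canister_4 from where it was at the start of the episode below 0.012 m) or (x of canister_2 in the frame of pan_top between -0.035 and 0.035 m and y of canister_2 in the frame of pan_top between -0.035 and 0.035 m and z of canister_2 in the frame of pan_top between -0.006 and 0.006 m and angle between canister_2's own z axis and vertical below 0.1 rad and linear speed of canister_2 below 0.02 m/s and distance of each of canister_1, canister_3, canister_4 from where it was at the start of the episode below 0.012 m) or (x of canister_3 in the frame of pan_top between -0.035 and 0.035 m and y of canister_3 in the frame of pan_top between -0.035 and 0.035 m and z of canister_3 in the frame of pan_top between -0.006 and 0.006 m and angle between canister_3's own z axis and vertical below 0.1 rad and linear speed of canister_3 below 0.02 m/s and distance of each of canister_1, canister_2, canister_4 from where it was at the start of the episode below 0.012 m) or (x of canister_4 in the frame of pan_top between -0.035 and 0.035 m and y of canister_4 in the frame of pan_top between -0.035 and 0.035 m and z of canister_4 in the frame of pan_top between -0.006 and 0.006 m and angle between canister_4's own z axis and vertical below 0.1 rad and linear speed of canister_4 below 0.02 m/s and distance of each of canister_1, canister_2, canister_3 from where it was at the start of the episode below 0.012 m))); the robot touches nothing.
It fails at once if the pan is pushed down to its stop (past 11.5 mm) (value of joint pan above 0.0115 m).
It fails at once if an empty canister is left standing on the pan ((x of canister_1 in the frame of pan_top between -0.035 and 0.035 m and y of canister_1 in the frame of pan_top between -0.035 and 0.035 m and z of canister_1 in the frame of pan_top between -0.006 and 0.006 m and angle between canister_1's own z axis and vertical below 0.1 rad and contact force between the fingers and canister_1 below 0.1 N and linear speed of canister_1 below 0.002 m/s and velocity of joint pan between -0.002 and 0.002 m/s and value of joint pan between 0.0008 and 0.0028 m) or (x of canister_2 in the frame of pan_top between -0.035 and 0.035 m and y of canister_2 in the frame of pan_top between -0.035 and 0.035 m and z of canister_2 in the frame of pan_top between -0.006 and 0.006 m and angle between canister_2's own z axis and vertical below 0.1 rad and contact force between the fingers and canister_2 below 0.1 N and linear speed of canister_2 below 0.002 m/s and velocity of joint pan between -0.002 and 0.002 m/s and value of joint pan between 0.0008 and 0.0028 m) or (x of canister_3 in the frame of pan_top between -0.035 and 0.035 m and y of canister_3 in the frame of pan_top between -0.035 and 0.035 m and z of canister_3 in the frame of pan_top between -0.006 and 0.006 m and angle between canister_3's own z axis and vertical below 0.1 rad and contact force between the fingers and canister_3 below 0.1 N and linear speed of canister_3 below 0.002 m/s and velocity of joint pan between -0.002 and 0.002 m/s and value of joint pan between 0.0008 and 0.0028 m) or (x of canister_4 in the frame of pan_top between -0.035 and 0.035 m and y of canister_4 in the frame of pan_top between -0.035 and 0.035 m and z of canister_4 in the frame of pan_top between -0.006 and 0.006 m and angle between canister_4's own z axis and vertical below 0.1 rad and contact force between the fingers and canister_4 below 0.1 N and linear speed of canister_4 below 0.002 m/s and velocity of joint pan between -0.002 and 0.002 m/s and value of joint pan between 0.0008 and 0.0028 m)).
It fails at once if the beaker is moved more than 25 mm or tipped (distance of beaker from where it was at the start of the episode above 0.025 m or angle between beaker's own z axis and vertical above 0.4 rad).
It fails at once if the tube rack is moved more than 25 mm or tipped (distance of tube_rack from where it was at the start of the episode above 0.025 m or angle between tube_rack's own z axis and vertical above 0.4 rad).
It fails at once if the jar is moved more than 25 mm or tipped (distance of jar from where it was at the start of the episode above 0.025 m or angle between jar's own z axis and vertical above 0.4 rad).
It also fails if it takes over 70 s, if anything falls off the work surface, if the arm or the gripper's body presses on something with over 40 N, if the wrist force passes 120 N, or if a joint passes its speed limit or range.

## Robot

A 7-joint arm with a two-finger parallel gripper is mounted at the origin on the work surface. World frame = base frame: x ahead of the robot, y to its left, z up, the work surface at z = 0. Lengths are in m, angles in rad, forces in N, time in s.
With the tool pointing down it reaches from about 0.4 to 0.9 m from the base axis. Payload 5.6 kg.
Tool frame: the origin (TCP) lies between the finger pads; the fingertips stand 14 mm ahead of it and the grasp point (between the pads) lies 5 mm behind it; z points along the fingers, y is the direction in which the jaws open and shut (so a half turn about z gives the same grasp; the last joint's range is limited). The gripper opens to 92 mm and grips with 3 to 60 N. Pads are 20 mm wide; open, the fingers measure 128 mm over their backs; the gripper's body (75 mm by 189 mm) begins 69 mm behind the grasp point.
Start: joints at [1.182, 0.468, -0.012, 1.603, 0.006, 1.071, -0.056], TCP at [0.22, -0.612, 0.229] pointing down, gripper open.
Joint ranges: [-2.53, 2.53], [-0.31, 2.02], [-1.57, 1.55], [0.28, 2.44], [-1.29, 4.43], [0.15, 1.84], [-2.92, 2.92]. Speed limits (rad/s): [2.57, 2.57, 3.14, 3.14, 3.14, 3.14, 3.14].

## Interface

Orientations are given as a unit quaternion [w, x, y, z].
In Python, from rig import robot, eoat, kinematics, status, capture, camera_model, ticket gives the robot as it stands. Calls block until the motion is done:
- robot.reach(position, orientation): joint-space move of the TCP to a pose.
- robot.move_straight(position, frame=None, rate=0.15): straight line of the TCP; frame=None keeps the orientation; rate is the mean speed in m/s.
- robot.move_j(angles): joint-space move.
- eoat.open_jaws() and eoat.gripper_close(grasp_force=None): open the fingers fully, or close them until they stop; grasp_force is the grip in N (None keeps the last).
- robot.wait(seconds).
- kinematics.ik(position, orientation): joint angles nearest the present ones, or None.
- status.get_state(): the state.
- capture(name): name is "side" or "top"; returns the picture (420x560x3 uint8, red, green, blue); there is no depth.
- camera_model(name): a dict with "K" (3x3 intrinsics, pixels), "eye" and "orientation" of the camera in the world. Camera axes: x right, y up, looking along -z (the intrinsics and any distortion apply to the point x, -y, -z); pixel columns grow to the right and rows downward; lengths in m; the calibration is good to about 2 mm. A picture is of the moment at which its call begins. camera_model takes no time and is no camera call.
A pose or a line that the arm cannot do raises robot.MotionError and nothing moves.
- ticket.hand_in(): hands the job in, once; it reports no verdict.
The state is a dict: "clock": time; "joint_pos": joint angles; "joint_vel": joint speeds; "joint_efforts": joint torques, N m; "position": TCP position; "orientation": TCP orientation; "force": force on the tool from outside, world axes, zero at the start; "moment": the same for the moment, N m; "width": finger opening in m.
Only numpy, scipy, OpenCV 4.12 (cv2) and the standard library are available. Lean on these libraries where they do the work, as an engineer would, in place of code of your own. Each camera call takes 0.05 s, during which the arm holds its last target.

## Working session

There is one attempt and no reset: what is moved stays moved. The work goes in short steps, each a Python script; the robot and the scene stay as the last script left them, time stands still between calls to the robot, and variables do not carry over. Pictures are saved under pics/ and viewed, and the job is handed in when it is done.

```bash
ls; mkdir -p pics; python3 - <<'E'
from rig import robot, eoat, kinematics, status, capture, camera_model, ticket
import cv2
for n in("side","top"):
    im=capture(n); cv2.imwrite(f"pics/{n}0.png",cv2.cvtColor(im,cv2.COLOR_RGB2BGR)); print(camera_model(n))
print(status.get_state())
E
```

```text
pics
{'K': array([[442.86767546,   0.        , 280.0836374 ],
       [  0.        , 442.86767546, 210.76555986],
       [  0.        ,   0.        ,   1.        ]]), 'eye': array([0.54711296, 0.88534328, 0.58768674]), 'orientation': array([-0.00452499, -0.01581762,  0.48558639,  0.87403386])}
{'K': array([[396.65382358,   0.        , 276.07150792],
       [  0.        , 396.65382358, 210.11695713],
       [  0.        ,   0.        ,   1.        ]]), 'eye': array([0.49940819, 0.02592617, 0.94824404]), 'orientation': array([ 0.70664674,  0.03971941, -0.03552605, -0.70555698])}
{'clock': 0.1, 'joint_pos': array([ 1.18200007,  0.4683098 , -0.01157504,  1.60349147,  0.00597927,
        1.07142637, -0.05631082]), 'joint_vel': array([ 0.00052607, -0.00249628,  0.00071872, -0.00317386, -0.00064816,
       -0.00108846, -0.00131353]), 'joint_efforts': array([ 1.03477323e-03, -5.21644235e+01, -1.27869871e-02, -2.44366121e+01,
       -5.68569324e-02,  1.40633894e-02,  7.09670257e-05]), 'position': array([ 0.22007528, -0.61108583,  0.22773873]), 'orientation': array([-7.77091877e-04,  9.85099481e-01,  1.71983639e-01, -1.91463483e-04]), 'force': array([-0.17383061,  0.53747534,  0.11390379]), 'moment': array([0.01510421, 0.04440717, 0.03243931]), 'width': 0.09178558637277262}
```

View pics/side0.png

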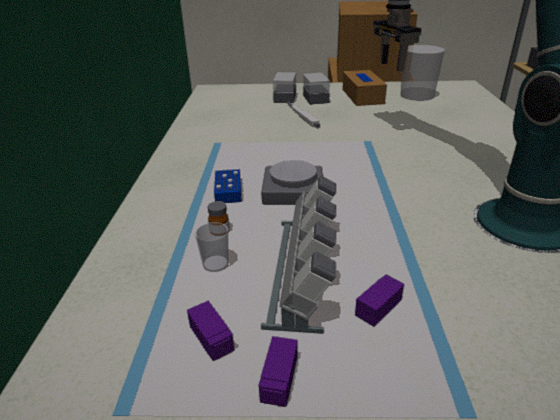

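View pics/top0.png

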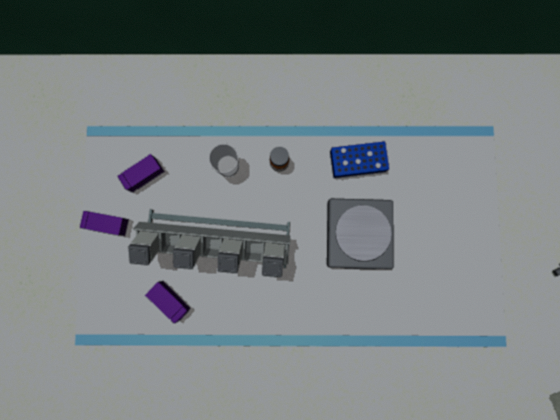

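```bash
python3 - <<'E'
import cv2
im=cv2.imread("pics/top0.png")[200:285,120:300]
cv2.imwrite("pics/c1.png",cv2.resize(cv2.convertScaleAbs(im,alpha=1.6),None,fx=4.4,fy=4.4,interpolation=cv2.INTER_CUBIC))
im=cv2.imread("pics/side0.png")[130:345,230:360]
cv2.imwrite("pics/c2.png",cv2.resize(cv2.convertScaleAbs(im,alpha=1.5),None,fx=2.7,fy=2.7,interpolation=cv2.INTER_CUBIC))
im=cv2.imread("pics/top0.png")[190:280,320:400]
cv2.imwrite("pics/c3.png",cv2.resize(cv2.convertScaleAbs(im,alpha=1.6),None,fx=6,fy=6,interpolation=cv2.INTER_CUBIC))
E
```

```text
(no output)
```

View pics/c1.png

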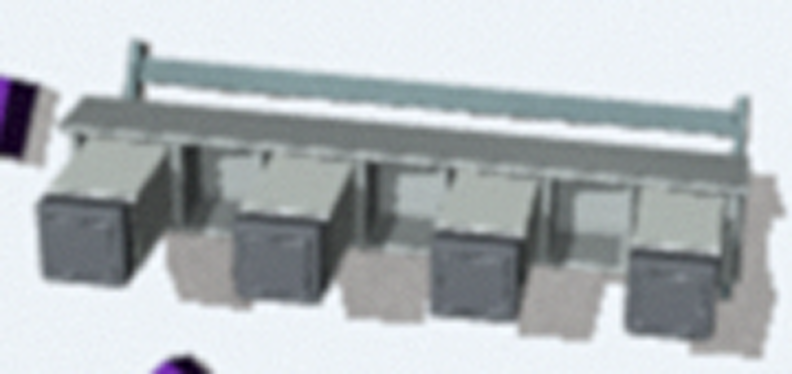

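View pics/c2.png

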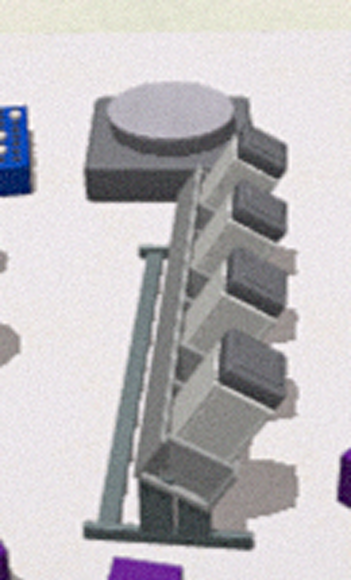

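View pics/c3.png

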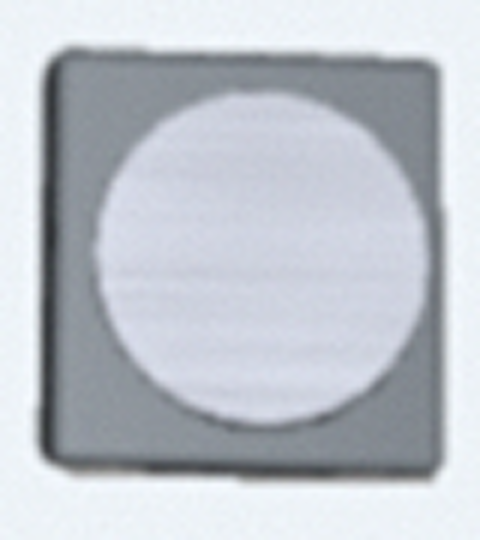

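```bash
cat > h.py <<'E'
import numpy as np, cv2
from scipy.spatial.transform import Rotation as R
from rig import robot, eoat, kinematics, status, capture, camera_model, ticket
def cam(n):
    c=camera_model(n); q=c["orientation"]; return c["K"],np.array(c["eye"]),R.from_quat([q[1],q[2],q[3],q[0]]).as_matrix()
def ray(n,uv):
    K,e,Rm=cam(n); p=np.linalg.solve(K,[uv[0],uv[1],1]); return e,Rm@np.array([p[0],-p[1],-p[2]])
def onz(n,uv,z):
    e,d=ray(n,uv); return e+d*(z-e[2])/d[2]
def proj(n,P):
    K,e,Rm=cam(n); v=Rm.T@(np.asarray(P)-e); v=np.array([v[0],-v[1],-v[2]]); p=K@v; return p[:2]/p[2]
def tri(u,v):
    e1,d1=ray("top",u); e2,d2=ray("side",v)
    A=np.array([d1,-d2]).T; s=np.linalg.lstsq(A,e2-e1,rcond=None)[0]
    a=e1+d1*s[0];b=e2+d2*s[1]; return (a+b)/2,np.linalg.norm(a-b)
def save(im,name,box=None,f=1):
    im=cv2.cvtColor(im,cv2.COLOR_RGB2BGR)
    if box: im=im[box[1]:box[3],box[0]:box[2]]
    cv2.imwrite("pics/"+name,cv2.resize(cv2.convertScaleAbs(im,alpha=1.5),None,fx=f,fy=f,interpolation=cv2.INTER_CUBIC))
E
python3 - <<'E'
from h import *
im=cv2.imread("pics/top0.png"); sd=cv2.imread("pics/side0.png")
print(im[254,139],im[258,183],im[244,145],im[233,200],im[233,363],im[260,335])
print(sd[265,325],sd[240,325],sd[300,302])
g=cv2.cvtColor(im,cv2.COLOR_BGR2GRAY)
for nm,I,box in(("top",im,(120,235,300,285)),("side",sd,(300,170,340,290))):
    hsv=cv2.cvtColor(I,cv2.COLOR_BGR2HSV);b,gg,r=[I[...,k].astype(int) for k in range(3)]
    m=((I.max(2)<85 if nm=="top" else I.max(2)<75)&(b>=gg)&(hsv[...,1]<90)).astype(np.uint8)
    k=np.zeros_like(m);x0,y0,x1,y1=box;k[y0:y1,x0:x1]=m[y0:y1,x0:x1]
    k=cv2.morphologyEx(k,cv2.MORPH_OPEN,np.ones((3,3)))
    cv2.imwrite(f"pics/m_{nm}.png",k*255)
    for c in cv2.findContours(k,0,2)[0]:
        if cv2.contourArea(c)>60: print(nm,cv2.contourArea(c),cv2.minAreaRect(c),cv2.boundingRect(c))
# pan
m=((im.min(2)>105)).astype(np.uint8); k=np.zeros_like(m);k[203:265,333:393]=m[203:265,333:393]
for c in cv2.findContours(k,0,2)[0]:
    if cv2.contourArea(c)>500:
        e=cv2.fitEllipse(c);print("pan",e,onz("top",e[0],.064), e[1][0]/396*(.948-.064))
E
```

```text
[74 70 66] [72 69 65] [103 104  99] [75 75 71] [138 131 128] [99 93 88]
[75 69 72] [50 49 48] [66 66 67]
top 368.0 ((273.57379150390625, 266.68853759765625), (22.81500816345215, 19.917863845825195), 5.19442892074585) (263, 256, 23, 22)
top 353.5 ((227.03099060058594, 262.0354309082031), (21.219560623168945, 19.357030868530273), 3.814074993133545) (217, 252, 22, 21)
top 375.5 ((183.5, 258.0), (20.0, 21.0), 90.0) (173, 248, 22, 21)
top 358.0 ((139.10247802734375, 253.87295532226562), (21.547508239746094, 19.103042602539062), 5.19442892074585) (129, 244, 22, 21)
pan ((363.123046875, 232.3076171875), (53.403865814208984, 54.9757080078125), 130.2110595703125) [ 0.5444672  -0.16259055  0.064     ] 0.11921469035293115
```

```bash
cat >> h.py <<'E'
L=0.52
def rackfit(lids):
    # lids ordered +y first(rack y=138). returns origin, yaw
    P=np.array([onz("top",u,.052+.094*np.cos(L)) for u in lids])[:,:2]
    ys=np.array([.138,.046,-.046,-.138]); c=P.mean(0); s=(ys[:,None]*(P-c)).sum(0)/(ys**2).sum()
    yaw=np.arctan2(-s[0],s[1]); ex=np.array([np.cos(yaw),np.sin(yaw)])
    return P,np.linalg.norm(s),yaw,c+ex*.094*np.sin(L)
def T(org,yaw): # rack->world rot
    return R.from_euler("z",yaw).as_matrix()
def canpts(org,yaw,ry):
    a=np.array([-np.sin(L),0,np.cos(L)]);b=np.array([np.cos(L),0,np.sin(L)])
    o=np.array([0,ry,.052]);M=T(org,yaw)
    return [M@(o+a*h+b*sx+np.array([0,sy,0]))+[org[0],org[1],0] for h in(0.032,.094) for sx,sy in((-.021,-.021),(.021,-.021),(.021,.021),(-.021,.021))]
E
python3 - <<'E'
from h import *
P,s,yaw,org=rackfit([(139.1,253.9),(183.5,258),(227.03,262.04),(272.8,266.3)])
print(P,"pitch ratio",s,"yaw",yaw,"org",org)
for n in("top","side"):
    im=cv2.imread(f"pics/{n}0.png"); F=4
    big=cv2.resize(cv2.convertScaleAbs(im,alpha=1.5),None,fx=F,fy=F,interpolation=cv2.INTER_CUBIC)
    for ry in(.138,.046,-.046,-.138):
        q=[tuple(int(v) for v in (proj(n,p)+.5)*F) for p in canpts(org,yaw,ry)]
        for i in range(4):
            cv2.line(big,q[i+4],q[(i+1)%4+4],(0,0,255),1);cv2.line(big,q[i],q[i+4],(0,255,0),1)
    for x in (-.171,.171):
        pass
    b=(120,200,300,290) if n=="top" else (255,165,355,320)
    cv2.imwrite(f"pics/ov_{n}.png",big[b[1]*F:b[3]*F,b[0]*F:b[2]*F][:600,:800])
E
```

```text
[[0.49604987 0.31087213]
 [0.48789891 0.21970067]
 [0.47989407 0.1306229 ]
 [0.47148239 0.03728929]] pitch ratio 0.9929215084043678 yaw -0.08956509610408744 org [0.53035083 0.17044355]
```

View pics/ov_top.png

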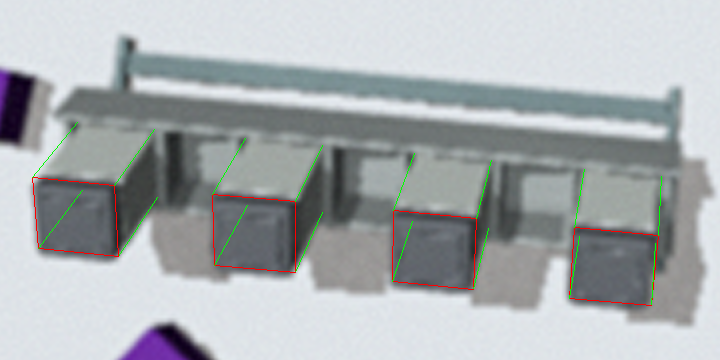

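View pics/ov_side.png

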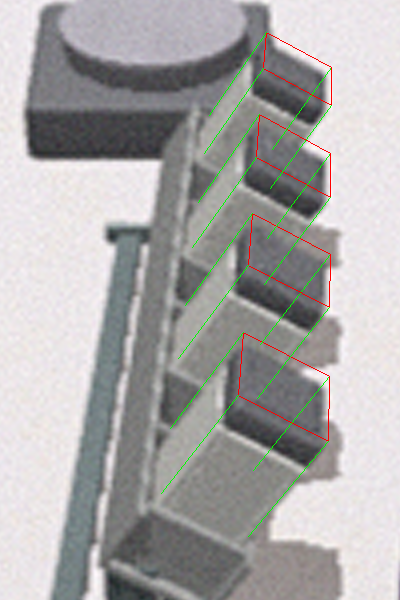

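```bash
python3 - <<'E'
from h import *
org=np.array([.53035,.17044]);yaw=-.0896
im=cv2.imread("pics/side0.png"); F=10
big=cv2.resize(cv2.convertScaleAbs(im,alpha=1.8),None,fx=F,fy=F,interpolation=cv2.INTER_CUBIC)
q=[tuple(int(v) for v in (proj("side",p)+.5)*F) for p in canpts(org,yaw,.138)]
for i in range(4): cv2.circle(big,q[i+4],3,(0,0,255),-1)
b=(285,245,345,305)
cv2.imwrite(f"pics/z.png",big[b[1]*F:b[3]*F,b[0]*F:b[2]*F][:600,:800])
E
```

```text
(no output)
```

View pics/z.png

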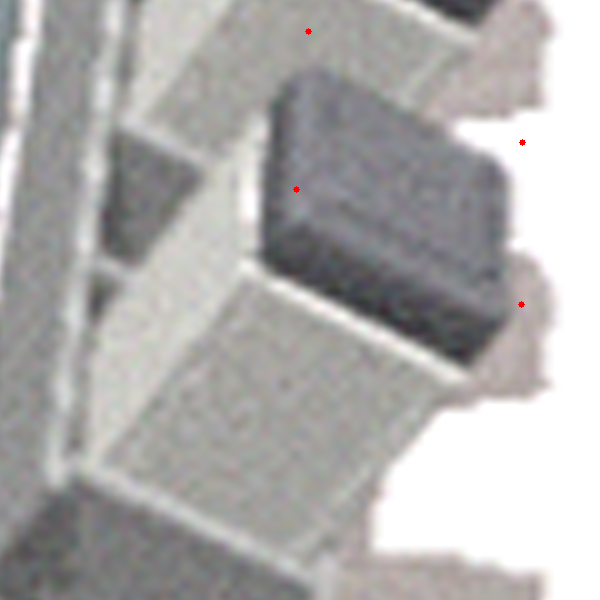

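```bash
python3 - <<'E'
from h import *
print(tri((139.1,253.9),(324.25,264.2)))
for u in [(139.6,254.2)]: print(onz("top",u,.1336),onz("top",u,.128))
print(onz("side",(324.25,264.2),.1336))
for n in("side",):
    im=cv2.imread(f"pics/side0.png");F=10
    big=cv2.resize(cv2.convertScaleAbs(im,alpha=1.8),None,fx=F,fy=F,interpolation=cv2.INTER_CUBIC)
    for k,b in enumerate([(255,310,335,340),(260,150,340,210),(290,170,345,230)]): cv2.imwrite(f"pics/z{k}.png",big[b[1]*F:b[3]*F,b[0]*F:b[2]*F][:600,:800])
im=cv2.imread(f"pics/top0.png");F=9
big=cv2.resize(cv2.convertScaleAbs(im,alpha=1.8),None,fx=F,fy=F,interpolation=cv2.INTER_CUBIC)
for k,b in enumerate([(120,205,208,270),(215,205,303,280)]): cv2.imwrite(f"pics/t{k}.png",big[b[1]*F:b[3]*F,b[0]*F:b[2]*F][:600,:800])
E
```

```text
(array([0.49730364, 0.31286867, 0.12760078]), np.float64(0.0025625660907383167))
[0.49544203 0.30981508 0.1336    ] [0.49541476 0.31176658 0.128     ]
[0.49921822 0.32029454 0.1336    ]
```

View pics/t0.png

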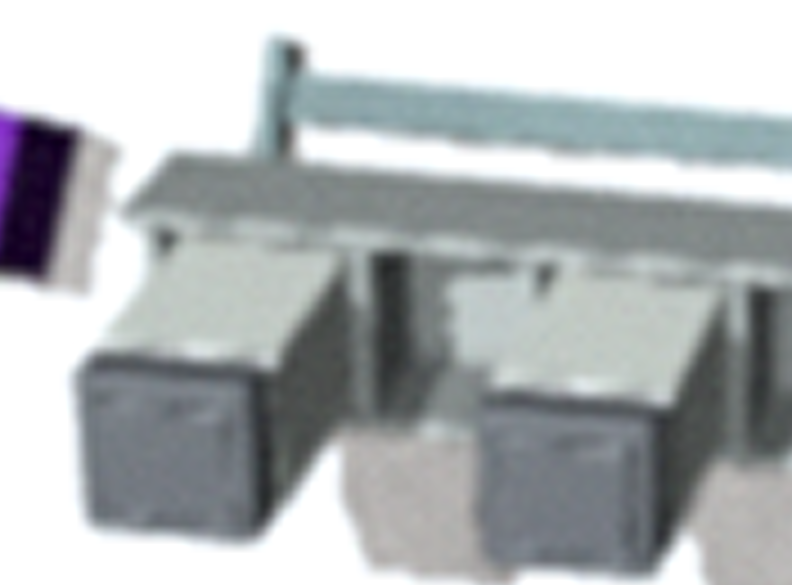

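View pics/t1.png

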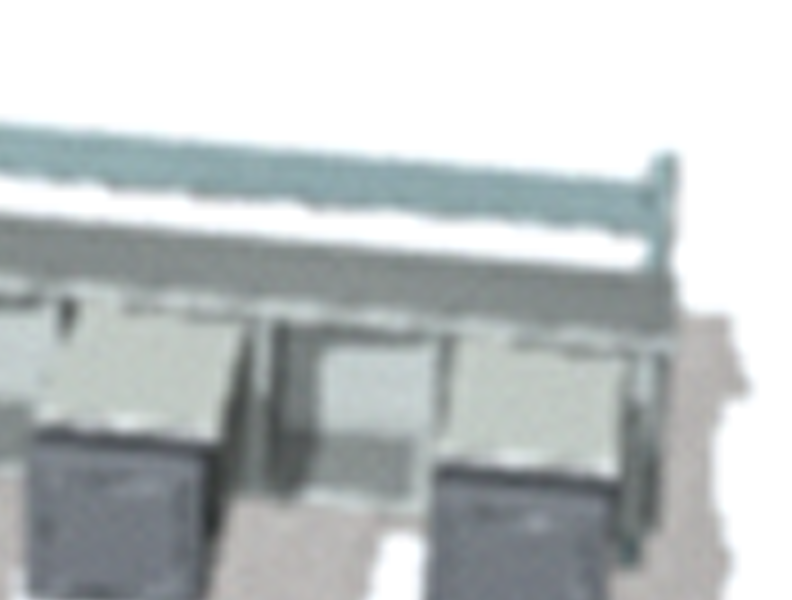

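View pics/z1.png

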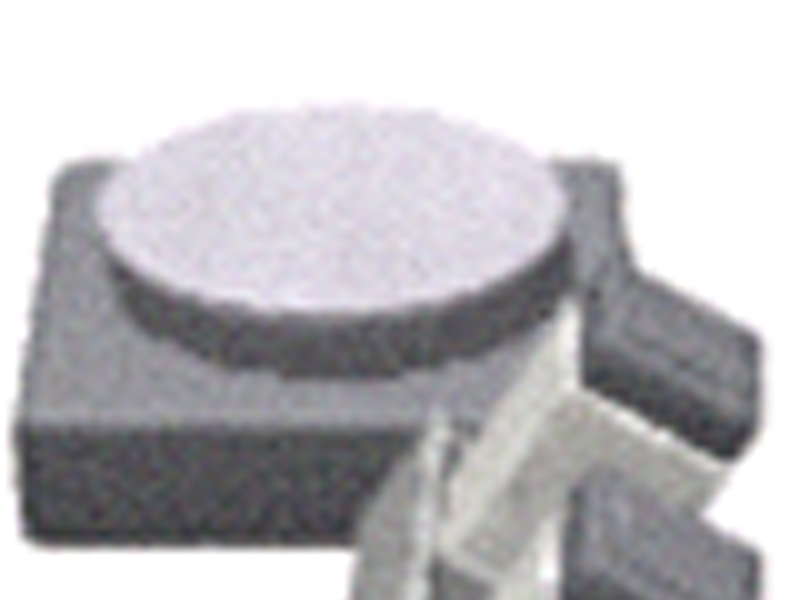

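View pics/z2.png

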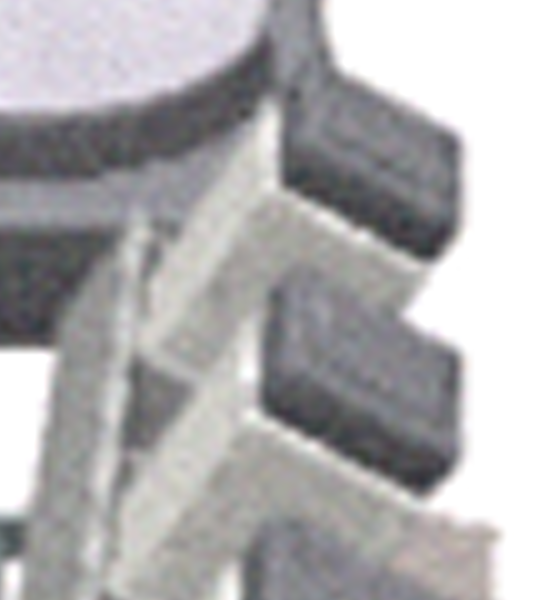

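View pics/z0.png

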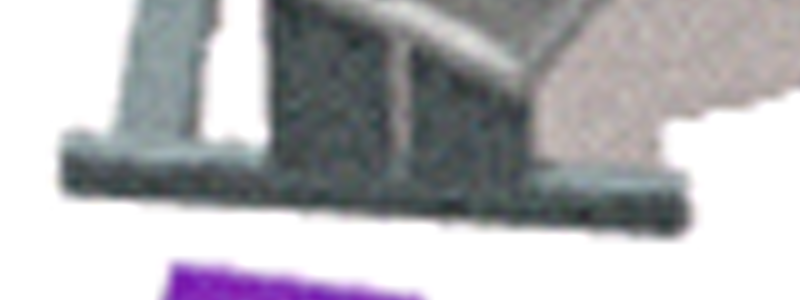

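```bash
python3 - <<'E'
from h import *
print("pan",tri((363.1,232.3),(292.8,170.2)), onz("side",(292.8,170.2),.064))
print("lid1",tri((139.1,253.9),(324.25,264.2)))
print("lid4",tri((272.9,266.4),(327.5,184)), tri((227.03,262.04),(326.2,205)))
E
```

```text
pan (array([ 0.54743727, -0.163302  ,  0.06091198]), np.float64(0.005586186529219575)) [ 0.55020772 -0.15753611  0.064     ]
lid1 (array([0.49730364, 0.31286867, 0.12760078]), np.float64(0.0025625660907383167))
lid4 (array([0.47286785, 0.03704901, 0.12748711]), np.float64(0.0035993569810880512)) (array([0.48175409, 0.13081967, 0.13101776]), np.float64(0.003849568972898875))
```

```bash
cat >> h.py <<'E'
ORG=np.array([.5323,.1715]);YAW=-.0896;PAN=np.array([.5465,-.161])
RY=[-.138,-.046,.046,.138]
def quat(M):
    q=R.from_matrix(M).as_quat(); return [q[3],q[0],q[1],q[2]]
def tool(tilt=L):
    z=np.array([np.sin(tilt),0,-np.cos(tilt)]);y=np.array([0,-1.,0]);x=np.cross(y,z)
    return quat(T(ORG,YAW)@np.array([x,y,z]).T)
def tp(ry,h,dy=0):
    a=np.array([-np.sin(L),0,np.cos(L)])
    return T(ORG,YAW)@(np.array([0,ry+dy,.052])+a*h)+[*ORG,0]
def fz(n=8):
    f=[]
    for _ in range(n): robot.wait(.03); f.append(status.get_state()["force"])
    return np.mean(f,0)
E
python3 - <<'E'
from h import *
print(tool())
for ry in RY:
    for h in(.058,.103,.158,.2): print(ry,h,tp(ry,h).round(3),kinematics.ik(tp(ry,h),tool()))
for z in(.12,.2,.3): print(kinematics.ik([*PAN,z],tool(0)))
print(kinematics.ik([.42,-.05,.35],tool()))
E
```

```text
[np.float64(0.011513356528264667), np.float64(0.9654203486536942), np.float64(-0.04327979025139191), np.float64(0.2568226095627644)]
-0.138 0.058 [0.491 0.037 0.102] [-0.04067602  0.28975608 -0.22777002  2.42772222  1.85892757  0.2373989
  2.571245  ]
-0.138 0.103 [0.469 0.039 0.141] None
-0.138 0.158 [0.442 0.041 0.189] None
-0.138 0.2 [0.421 0.043 0.226] [ 1.1389353  -0.29837234 -1.2161409   2.41363928 -0.50303594  0.35371749
 -1.36445626]
-0.046 0.058 [0.499 0.128 0.102] [-0.66801983  0.31704637  0.20973696  2.38151773  1.55085971  0.20776391
  2.63651095]
-0.046 0.103 [0.477 0.13  0.141] [ 0.59528171  0.58934662 -1.30789876  2.3355884   1.52634598  0.85248086
  2.84684296]
-0.046 0.158 [0.45  0.133 0.189] None
-0.046 0.2 [0.429 0.135 0.226] [ 0.40405521 -0.02405941 -0.95853492  2.3492652   0.66947471  0.47020194
 -2.77115861]
0.046 0.058 [0.508 0.22  0.102] [-1.53264948  0.63677426  1.09435735  2.30556716 -1.2068521   0.22963051
 -1.15969632]
0.046 0.103 [0.485 0.222 0.141] [-1.49108538  0.37943644  0.93277984  2.32100079  0.21423075  0.19594575
 -2.51750545]
0.046 0.158 [0.458 0
[... 172 characters left out ...]
74196  0.61673706  0.89295852  2.1581155  -0.32746433  0.22386244
 -2.15200085]
0.138 0.103 [0.494 0.314 0.141] [-1.5744302   0.49665711  0.91042999  2.17610263  0.03073769  0.29759218
 -2.48394098]
0.138 0.158 [0.466 0.316 0.189] [ 0.13069004  0.67315182 -1.3135232   2.08670352  1.35634272  1.15396777
  2.75250361]
0.138 0.2 [0.446 0.318 0.226] [ 0.13220539  0.52387791 -1.30200889  2.08308099  1.20589306  1.08787084
  2.82445297]
[ 0.36383649  0.47904744 -0.17280438  1.87954282  0.11155747  0.79223142
 -1.52874309]
[ 0.39457774  0.3781187  -0.20856152  1.81991437  0.09390231  0.95310257
 -1.5145191 ]
[ 0.42687757  0.28302058 -0.24398435  1.70997697  0.07372765  1.15755639
 -1.49780825]
None
```

```bash
cat >> h.py <<'E'
def tool2(tilt,flip=1,yaw=None):
    z=np.array([np.sin(tilt),0,-np.cos(tilt)]);y=np.array([0,-1.*flip,0]);x=np.cross(y,z)
    return quat(T(ORG,YAW if yaw is None else yaw)@np.array([x,y,z]).T)
E
python3 - <<'E'
from h import *
np.set_printoptions(precision=2,suppress=True)
for ph in(.2,.3,.4,.52):
  for fl in(1,-1):
    print("phi",ph,fl)
    for ry in RY:
        print([kinematics.ik(tp(ry,h),tool2(L-ph,fl)) for h in(.058,.11,.17)])
    print("pan",[kinematics.ik([*PAN,z],tool2(-ph,fl)) for z in(.12,.25)])
E
```

```text
phi 0.2 1
[array([-0.03,  0.3 , -0.19,  2.3 ,  0.54,  0.28, -2.37]), array([ 0.31,  0.2 , -0.57,  2.3 ,  0.54,  0.42, -2.36]), array([ 0.81,  0.09, -1.06,  2.29,  0.35,  0.53, -2.18])]
[array([-0.17,  0.34, -0.28,  2.23,  0.71,  0.38, -2.72]), array([ 0.19,  0.28, -0.7 ,  2.23,  0.74,  0.53, -2.74]), array([-1.11,  0.03,  0.66,  2.31,  0.28,  0.55, -2.34])]
[array([-0.57,  0.39, -0.02,  2.14,  0.53,  0.41, -2.71]), array([-1.  ,  0.28,  0.44,  2.19,  0.18,  0.45, -2.4 ]), array([-1.06,  0.14,  0.44,  2.2 ,  0.27,  0.59, -2.51])]
[array([-0.84,  0.46,  0.15,  2.02,  0.37,  0.47, -2.69]), array([-1.12,  0.38,  0.44,  2.05,  0.15,  0.53, -2.5 ]), array([-1.18,  0.26,  0.44,  2.06,  0.22,  0.65, -2.59])]
pan [array([ 0.32,  0.57, -0.14,  1.73,  0.11,  1.05, -1.53]), array([ 0.35,  0.43, -0.18,  1.63,  0.1 ,  1.29, -1.52])]
phi 0.2 -1
[array([ 0.69,  0.53, -1.05,  2.26,  1.19,  0.6 ,  0.24]), array([ 0.68,  0.31, -1.  ,  2.28,  0.81,  0.51,  0.55]), array([ 0.89,  0.11, -1.15,  2.29,  0.39,  0.54,  0.93])]
[array([ 0.58,  0.73, -1.24,  2.19,  1.33,  0.88, -0.01]), array([ 0.5 ,  0.42, -1.
[... 4853 characters left out ...]
ay([ 0.74,  0.32, -1.04,  2.08,  0.35,  0.93,  0.99])]
[array([ 0.4 ,  0.63, -0.93,  1.98,  0.67,  0.87,  0.59]), array([ 0.58,  0.66, -1.2 ,  2.  ,  0.74,  1.01,  0.49]), array([ 0.61,  0.46, -1.18,  2.02,  0.51,  1.  ,  0.66])]
[array([ 0.35,  0.85, -1.16,  1.89,  0.91,  1.06,  0.28]), array([ 0.35,  0.69, -1.13,  1.91,  0.73,  1.03,  0.37]), array([ 0.34,  0.51, -1.1 ,  1.93,  0.53,  1.03,  0.49])]
[array([ 0.12,  0.83, -1.04,  1.77,  0.83,  1.05,  0.24]), array([ 0.08,  0.68, -0.98,  1.8 ,  0.66,  1.03,  0.32]), array([ 0.12,  0.6 , -1.06,  1.81,  0.59,  1.09,  0.33])]
pan [array([ 0.61,  0.86, -0.67,  1.46,  0.44,  1.52,  1.33]), array([ 0.63,  0.73, -0.71,  1.38,  0.37,  1.72,  1.37])]
```

```bash
python3 - <<'E'
from h import *
np.set_printoptions(precision=2,suppress=True)
robot.move_j([0.1,.1,0,2.05,0,np.pi-.12-2.15,1.5]); s=status.get_state();print(s["clock"],s["position"],s["orientation"])
for ph in(.3,.4):
  for fl in(1,-1):
    print("phi",ph,fl)
    for ry in RY:
        print([kinematics.ik(tp(ry,h),tool2(L-ph,fl)) for h in(.058,.11,.17)])
    print("pan",[kinematics.ik([*PAN,z],tool2(-ph,fl)) for z in(.12,.25)])
E
```

```text
2.2167 [ 0.48 -0.08  0.25] [ 0.06  0.09  0.99 -0.  ]
phi 0.3 1
[array([-0.48,  0.31,  0.34,  2.26, -0.13,  0.38, -1.7 ]), array([-0.39,  0.18,  0.22,  2.27,  0.05,  0.48, -1.88]), array([-0.22,  0.04,  0.  ,  2.27,  0.11,  0.62, -1.97])]
[array([-0.67,  0.35,  0.34,  2.2 , -0.05,  0.41, -1.97]), array([-0.56,  0.22,  0.18,  2.21,  0.13,  0.52, -2.16]), array([-0.38,  0.1 , -0.06,  2.21,  0.19,  0.66, -2.24])]
[array([-0.81,  0.41,  0.32,  2.1 ,  0.  ,  0.47, -2.19]), array([-0.71,  0.29,  0.15,  2.11,  0.16,  0.57, -2.36]), array([-0.55,  0.18, -0.08,  2.11,  0.24,  0.7 , -2.46])]
[array([-0.92,  0.49,  0.3 ,  1.97,  0.02,  0.54, -2.34]), array([-0.84,  0.38,  0.15,  1.98,  0.17,  0.63, -2.49]), array([-0.71,  0.28, -0.05,  1.98,  0.26,  0.76, -2.6 ])]
pan [array([-0.07,  0.64,  0.4 ,  1.68, -0.19,  1.16, -1.27]), array([-0.06,  0.49,  0.38,  1.59, -0.11,  1.39, -1.32])]
phi 0.3 -1
[array([-0.14,  0.31, -0.04,  2.23,  0.19,  0.39,  1.13]), array([-0.1 ,  0.19, -0.1 ,  2.26,  0.17,  0.49,  1.14]), array([-0.08,  0.05, -0.15,  2.26,  0.13,  0.63,  1.16])]
[array([-0.3 ,  0.35, -0.09,  
[... 1571 characters left out ...]
]), array([-0.07,  0.09, -0.13,  2.2 ,  0.07,  0.74,  1.23])]
[array([-0.23,  0.38, -0.14,  2.1 ,  0.19,  0.56,  0.97]), array([-0.22,  0.27, -0.18,  2.13,  0.17,  0.65,  0.97]), array([-0.21,  0.15, -0.21,  2.14,  0.13,  0.76,  0.98])]
[array([-0.35,  0.44, -0.2 ,  2.01,  0.26,  0.62,  0.75]), array([-0.33,  0.34, -0.24,  2.03,  0.24,  0.7 ,  0.75]), array([-0.33,  0.23, -0.28,  2.04,  0.19,  0.8 ,  0.75])]
[array([-0.44,  0.52, -0.25,  1.88,  0.33,  0.69,  0.58]), array([-0.43,  0.43, -0.31,  1.9 ,  0.31,  0.77,  0.56]), array([-0.42,  0.33, -0.36,  1.91,  0.27,  0.86,  0.56])]
pan [array([ 0.13,  0.68,  0.11,  1.59, -0.02,  1.27,  1.72]), array([0.13, 0.54, 0.11, 1.5 , 0.  , 1.5 , 1.71])]
```

```bash
cat >> h.py <<'E'
PH=.4; Q=tool2(L-PH,-1)
E
python3 - <<'E'
from h import *
robot.reach(tp(RY[0],.15),Q)
print(status.get_state()["clock"],status.get_state()["position"],tp(RY[0],.15))
save(capture("top"),"p1t.png",(160,180,340,310),4.4);save(capture("side"),"p1s.png",(230,100,380,260),3.6)
E
```

```text
2.85 [0.44664696 0.03963004 0.18266409] [0.44571869 0.04072271 0.18217288]
```

View pics/p1t.png

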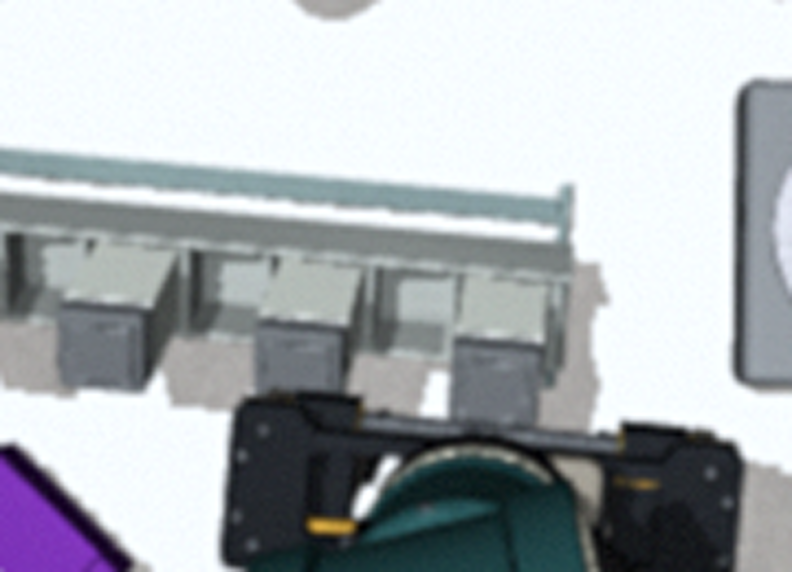

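View pics/p1s.png

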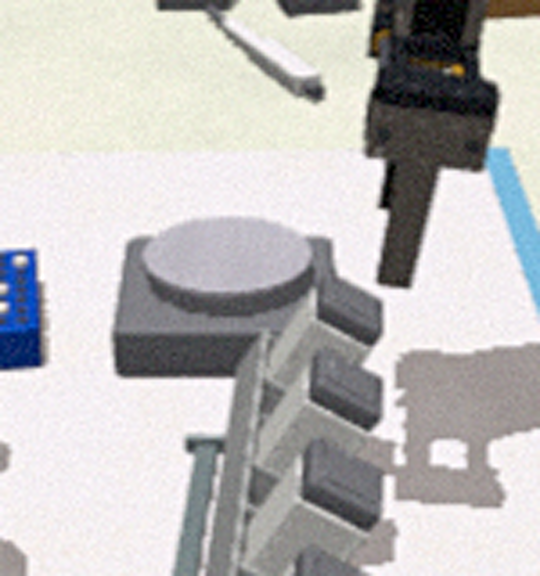

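```bash
cat >> h.py <<'E'
H=.060
def st(): return status.get_state()
def grab(i,lift=.045,grip=35):
    if np.linalg.norm(st()["position"]-tp(RY[i],.15))>.01: robot.reach(tp(RY[i],.15),Q)
    b0=fz(); robot.move_straight(tp(RY[i],H),rate=.12); b1=fz(4)
    eoat.gripper_close(grasp_force=grip); s=st(); print("closed w",s["width"],"base",b0.round(2),b1.round(2),"F",s["force"].round(2))
    robot.move_straight(tp(RY[i],H+lift),rate=.08); robot.wait(.2); f=fz()
    print("lifted dF",(f-b0).round(2),"w",st()["width"],"t",st()["clock"]); return f-b0
def putback(i):
    robot.move_straight(tp(RY[i],H+.006),rate=.08); robot.move_straight(tp(RY[i],H),rate=.03)
    print("down F",fz(3).round(2)); eoat.open_jaws(); robot.wait(.15); robot.move_straight(tp(RY[i],.15),rate=.15)
    print("t",st()["clock"])
E
python3 - <<'E'
from h import *
grab(0)
save(capture("top"),"p2t.png",(160,180,340,310),4.4);save(capture("side"),"p2s.png",(230,100,380,260),3.6)
E
```

```text
closed w 0.04203262904553285 base [-0.35  0.07  0.02] [ 0.09 -0.2   0.03] F [ 1.52  0.86 -0.54]
lifted dF [ 0.22 -0.08 -1.16] w 0.04163092795719241 t 6.2333
```

View pics/p2s.png

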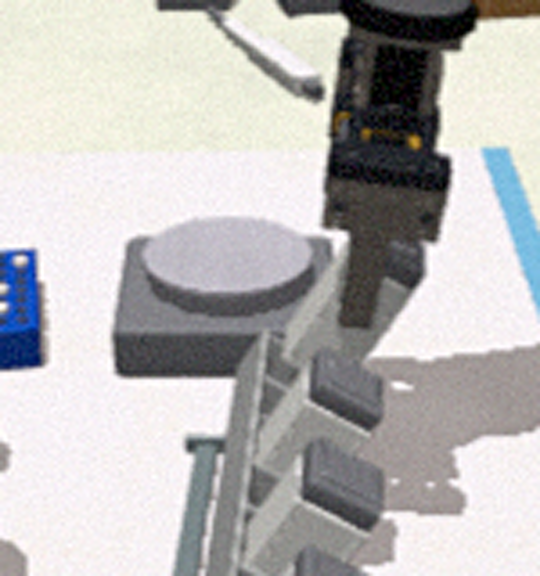

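The picture shows canister RY[0] held with its lid around crop (400,265), still leaning parallel to its neighbours. It weighs 1.16 N, so it is empty and goes back.

```bash
python3 - <<'E'
from h import *
putback(0)
save(capture("top"),"p3t.png",(160,180,340,310),4.4);save(capture("side"),"p3s.png",(230,100,380,260),3.6)
E
```

```text
down F [ 0.14  0.21 -1.34]
t 9.1833
```

View pics/p3t.png

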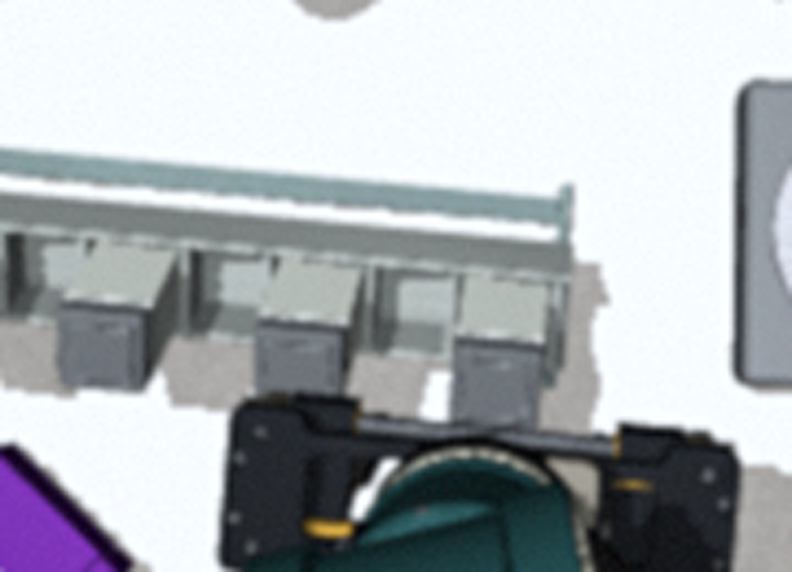

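View pics/p3s.png

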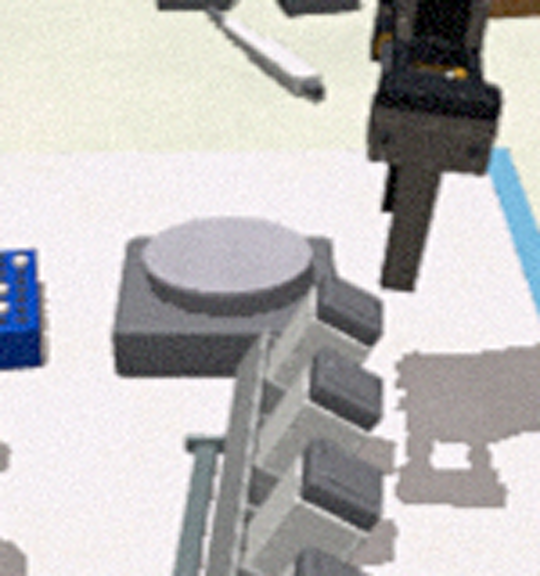

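The canister is back: its lid sits at the same pixels as before (top crop 500,380; side crop 350,305). Next one.

```bash
python3 - <<'E'
from h import *
d=grab(1)
if d[2]>-2.2 and d[2]<-.6:
    putback(1); d=grab(2)
save(capture("top"),"p4t.png",(100,180,320,310),3.6);save(capture("side"),"p4s.png",(230,100,380,330),2.6)
E
```

```text
closed w 0.0417950996149691 base [-0.05  0.28  0.24] [ 0.5   0.31 -0.37] F [ 0.05 -0.02  0.38]
lifted dF [-0.09 -0.27 -1.26] w 0.042008334082866715 t 13.025
down F [ 0.56  0.04 -1.33]
t 15.875
closed w 0.04179418614725077 base [ 0.08 -0.15  0.04] [-0.14  0.54  0.38] F [-0.2   1.39  0.78]
lifted dF [-0.03 -0.39 -5.53] w 0.04172250137386618 t 19.6167
```

View pics/p4s.png

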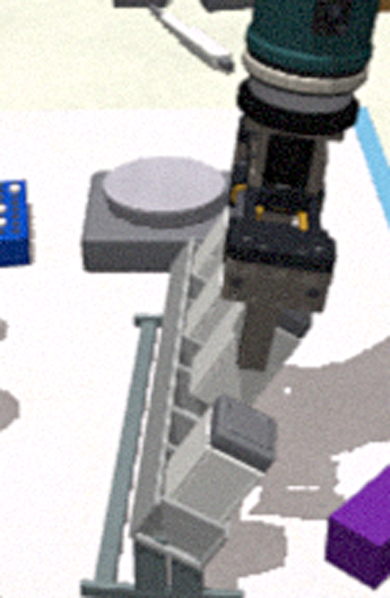

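View pics/p4t.png

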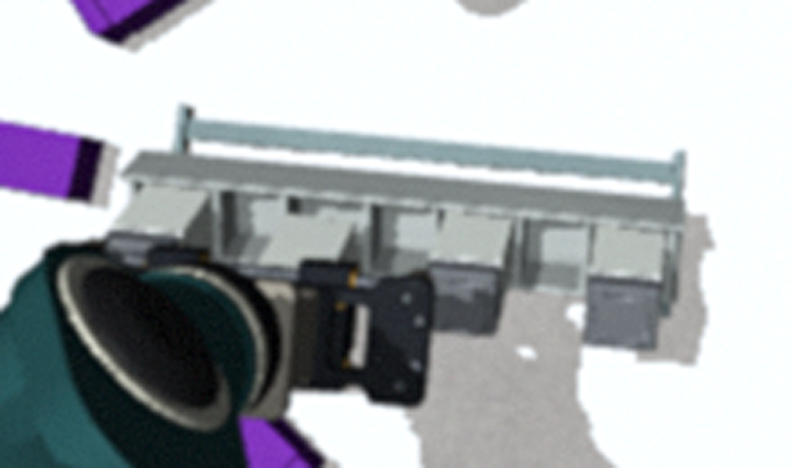

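The third one (rack y +46 mm) weighs 5.53 N (~0.56 kg), so it is the loaded canister. I'll take it to the scale.

```bash
cat >> h.py <<'E'
QP=tool2(-PH,-1)
E
python3 - <<'E'
from h import *
robot.move_straight(tp(RY[2],.15),rate=.12)
p=tp(RY[2],.15); p[2]=.26; robot.move_straight(p,rate=.15)
robot.reach([*PAN,.25],QP); robot.wait(.2)
robot.move_straight([*PAN,.160],rate=.12); robot.wait(.3)
s=st();print(s["clock"],s["position"],s["width"],fz())
save(capture("top"),"p5t.png",(260,130,460,290),4);save(capture("side"),"p5s.png",(210,60,370,220),3.7)
E
```

```text
23.775 [ 0.54673093 -0.1610517   0.16054327] 0.04172524321057295 [ 0.29299249  0.12957713 -5.31295069]
```

View pics/p5s.png

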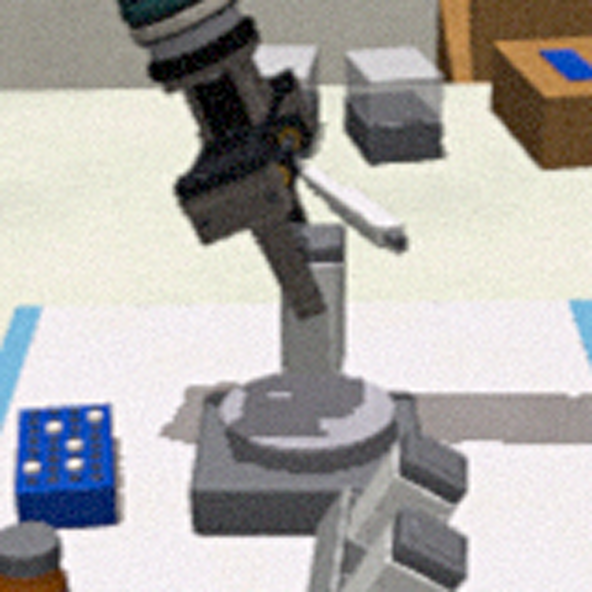

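View pics/p5t.png

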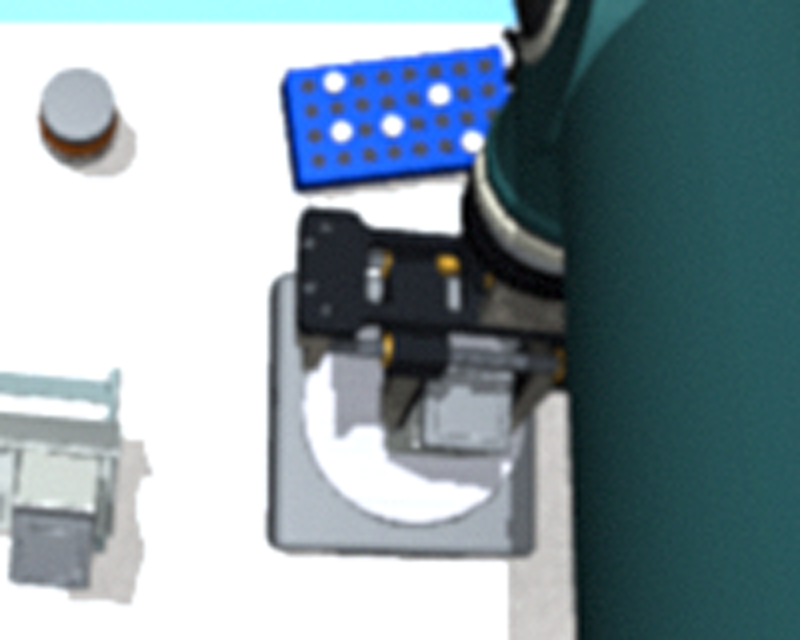

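The canister hangs upright over the pan (side crop 315,310; lid in the top crop at 467,415, which casts to y ≈ -0.165). Now I lower it step by step while watching the force.

```bash
python3 - <<'E'
from h import *
robot.move_straight([*PAN,.132],rate=.06); robot.wait(.2)
f0=fz()[2]; print("f0",f0); z=.132; ok=False
while z>.112:
    z-=.001; robot.move_straight([*PAN,z],rate=.02); robot.wait(.1); f=fz(4)[2]
    print(round(z,4),round(f,2),round(st()["position"][2],4))
    if f-f0>.8*5.4: ok=True;break
print(ok,st()["clock"])
save(capture("side"),"p6s.png",(210,60,370,220),3.7)
E
```

```text
f0 -5.1722671402705345
0.131 -5.4 0.131
0.13 -5.3 0.13
0.129 -4.96 0.129
0.128 -5.17 0.128
0.127 -5.6 0.127
0.126 -5.27 0.126
0.125 -5.29 0.125
0.124 -4.84 0.124
0.123 -5.2 0.123
0.122 -4.04 0.1221
0.121 -3.55 0.1211
0.12 -3.02 0.12
0.119 -2.22 0.1191
0.118 -0.94 0.118
0.117 -0.51 0.117
True 32.475
```

View pics/p6s.png

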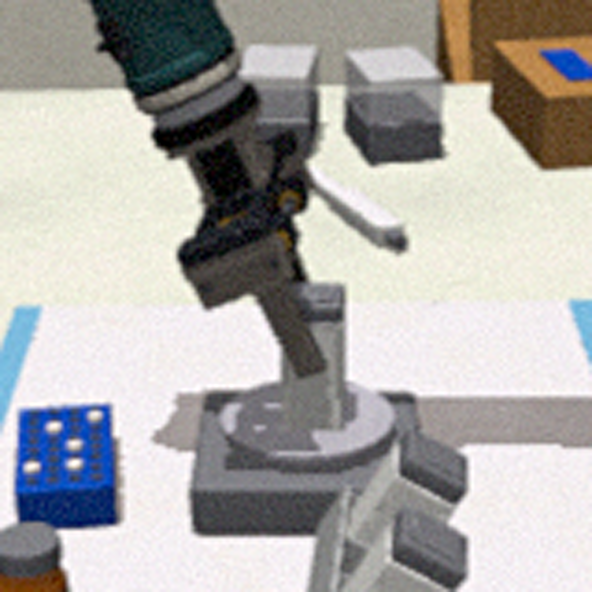

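The canister stands upright on the pan (side crop base 315,425) with about 90 % of its weight carried by the pan. Release and back off along the tool axis.

```bash
python3 - <<'E'
from h import *
eoat.open_jaws(); robot.wait(.4)
p=st()["position"]; z=R.from_quat(np.roll(QP,-1)).as_matrix()[:,2]; print(z)
robot.move_straight(p-z*.13,rate=.12)
q=p-z*.13; robot.move_straight([q[0]-.05,q[1]-.02,.33],rate=.15)
robot.move_j([0.9,.1,0,1.7,0,np.pi-1.8,1.5])
robot.wait(.3); print(st()["clock"],st()["position"],fz())
save(capture("top"),"p7t.png");save(capture("side"),"p7s.png")
save(capture("side"),"p7sz.png",(210,100,370,330),2.6)
E
```

```text
[-0.38785623  0.03484522 -0.92106099]
37.5167 [ 0.29289498 -0.42155132  0.40039832] [-0.10662762  0.06221145  0.25626401]
```

View pics/p7t.png

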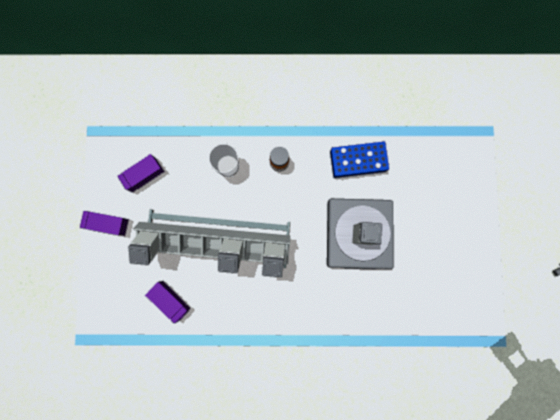

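View pics/p7sz.png

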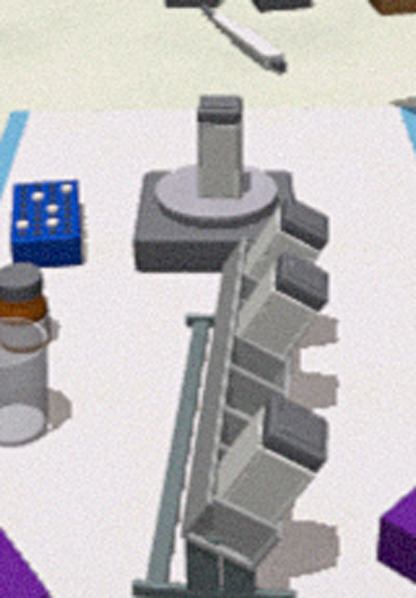

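```bash
python3 - <<'E'
from h import *
a=cv2.imread("pics/top0.png").astype(int);b=cv2.cvtColor(capture("top"),cv2.COLOR_RGB2BGR).astype(int)
for n,(x0,y0,x1,y1) in dict(c1=(262,235,292,282),c2=(215,230,246,278),c4=(125,230,160,268),bys=(205,135,395,185)).items():
    print(n,"absdiff",abs(a-b)[y0:y1,x0:x1].mean().round(2),abs(a-b)[y0:y1,x0:x1].max())
print("noise ref",abs(a-b)[60:110,100:400].mean())
print("lid on pan", onz("top",(368.5,232.5),.064-.0069+.094), "pan",PAN)
print(st()["clock"]); ticket.hand_in()
E
```

```text
c1 absdiff 1.49 21
c2 absdiff 2.7 58
c4 absdiff 1.02 10
bys absdiff 0.97 8
noise ref 0.9103555555555556
lid on pan [ 0.5396597  -0.15478714  0.1511    ] pan [ 0.5465 -0.161 ]
37.9833
the job is handed in; nothing more can be done
```

The loaded canister, third along the rack at rack y +46 mm, is standing upright on the scale's pan. I handed the job in at 38 s of the 70 s allowed.

- **Weighing:** I lifted three canisters. The ones at rack y -138 mm and -46 mm weighed 1.2 and 1.3 N (empty), and each went back into its own pocket. The one at +46 mm weighed 5.5 N (about 0.56 kg), so I did not lift the fourth.
- **Placing:** I lowered the loaded canister in 1 mm steps, watching the force. The pan carried about 90 % of the weight when I released it, with the arm about 5 to 6 mm below first contact. At the full measured weight the pan should sink about 6.9 mm.
- **Last checks, good:** The canister's lid is within about 9 mm of the pan centre I measured. The -138 mm and +138 mm canisters look in place, and the beaker, tube rack and jar match the first picture to noise level. The arm is well clear of everything.
- **Last checks, less certain:** The -46 mm canister showed slightly larger picture differences than the others (mean 2.7 against 0.9 noise). It looks fully seated; I put this down to the missing neighbour's changed shadow and a shift of about a millimetre.
- **Camera disagreement:** The two cameras disagreed by 3 to 6 mm when I located the lids and pan, so I worked from averages. This stayed within the tolerances of the job.

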